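# Make up two repair kits

## Robot

A 6-joint arm with a two-finger parallel gripper is mounted at the origin on a cart in front of the work surface, level with it; the furniture and walls round the work are solid. World frame = base frame: x ahead of the robot, y to its left, z up, the work surface at z = 0. Lengths are in mm, angles in rad, forces in N, time in s.
With the tool pointing down it reaches from about 400 to 825 mm from the base axis. Payload 7 kg.
Tool frame: the origin (TCP) lies at the very end of the fingers, on their centre line; the grasp point (between the pads) lies 19 mm behind it; z points along the fingers, y is the direction in which the jaws open and shut (so a half turn about z gives the same grasp; the last joint's range is limited). The gripper opens to 88 mm and grips with 3 to 60 N. Pads are 19 mm wide; open, the fingers measure 130 mm over their backs; the gripper's body (78 mm by 193 mm) begins 47 mm behind the grasp point.
Start: joints at [-0.946, 0.359, 0.012, 0, -1.224, -0.288], TCP at [223.039, -637.063, 226.561] pointing down, gripper open.
Joint ranges: [-3.07, 3.07], [-1.43, 2.12], [-1.02, 1.25], [-3.03, 1.67], [-3.05, -0], [-3.03, 3.03]. Speed limits (rad/s): [2.39, 2.39, 3.01, 3.14, 3.14, 3.14].

## Interface

Orientations are given as a unit quaternion [x, y, z, w].
In Python, from plant import bot gives the robot as it stands. Calls block until the motion is done:
- bot.move_ptp(position, orientation): joint-space move of the TCP to a pose.
- bot.line_to(position, velocity=150, ori=None): straight line of the TCP; ori=None keeps the orientation; velocity is the mean speed in mm/s.
- bot.move_joints(angles): joint-space move.
- bot.move_gripper(opening, force=None): finger opening in mm; force is the grip in N (None keeps the last); returns when the fingers have stopped.
- bot.pause(seconds).
- bot.solve_ik(position, orientation): joint angles nearest the present ones, or None.
- bot.read_state(): the state.
- bot.camera(name): name is "scene" or "top"; returns the picture (384x512x3 uint8, red, green, blue); there is no depth.
- bot.get_calibration(name): a dict with "fx", "fy", "cx", "cy" (pixels), "view" (4x4, takes a point from world to camera coordinates). Camera axes: x right, y up, looking along -z (the intrinsics and any distortion apply to the point x, -y, -z); pixel columns grow to the right and rows downward; lengths in mm; the calibration is good to about 2 mm. A picture is of the moment at which its call begins. get_calibration takes no time and is no camera call.
A pose or a line that the arm cannot do raises bot.Unreachable and nothing moves.
- bot.close_job(): hands the job in, once; it reports no verdict.
The state is a dict: "t": time; "joint_pos": joint angles; "qvel": joint speeds; "tau": joint torques, N m; "tcp_pos": TCP position; "eef_rot": TCP orientation; "contact_force": force on the tool from outside, world axes, zero at the start; "moment": the same for the moment, N m; "width": finger opening in mm.
Only numpy, scipy, OpenCV 4.12 (cv2) and the standard library are available. Lean on these libraries where they do the work, as an engineer would, in place of code of your own. Each camera call takes 0.05 s, during which the arm holds its last target.

## Task

Make up the kits for the next two repair jobs from the loose parts on the near half of the bench (not those at the back), each part standing upright and fully down in its pocket. The blue tray is for the amplifier: amber flux bottle, large black capacitor and black eye loupe; the green tray is for the tape deck: red oil bottle and small blue capacitor, with the loupe pocket left empty. In both trays the bottle goes into the pocket at the right-hand end, the loupe into the wide middle pocket and the capacitor into the small pocket at the left-hand end; leave the yellow jar in front of the solder station where it stands.

Things in the scene. Friction and masses are not known exactly. Their poses are not given: they have to be found in the camera images.
- blue_tray: fixed blue kit tray, 96 (x) x 226 (y) mm plus end lips, rim 16 high; black insert, top at 14, with 3 round pockets, blue floors 6 above worktop. Origin: underside centre, on the worktop; z up, y to the left at yaw 0. Pockets in tray frame (mm): bottle 48 wide at (0,-70), right end; loupe 56 at (0,5), middle; capacitor 38 at (0,74), left end. Amplifier kit
- green_tray: fixed green kit tray, 96 (x) x 226 (y) mm plus end lips, rim 16 high; black insert, top at 14, with 3 round pockets, green floors 6 above worktop. Origin: underside centre, on the worktop; z up, y to the left at yaw 0. Pockets in tray frame (mm): bottle 48 wide at (0,-70), right end; loupe 56 at (0,5), middle; capacitor 38 at (0,74), left end. Tape-deck kit
- flux_bottle_center (a point): small amber dropper bottle with a white nozzle cap, standing upright on the worktop, 82 mm tall in all; round body 33 mm in diameter up to about 40 mm, shoulder and nozzle above. Point: on its axis, 41 mm above its foot; z is its upright axis. Grip round the body.
- oil_bottle_center (a point): small red dropper bottle with a black nozzle cap, standing upright on the worktop, 74 mm tall in all; round body 30 mm in diameter up to about 36 mm, shoulder and nozzle above. Point: on its axis, 37 mm above its foot; z is its upright axis. Grip round the body.
- capacitor_1_center (a point): large black capacitor, an upright can 22 mm in diameter and 34 mm tall with a grey top, standing on the worktop. Point: its centre, 17 mm above its foot; z is its upright axis.
- capacitor_2_center (a point): small blue capacitor, an upright can 16 mm in diameter and 26 mm tall with a grey top, standing on the worktop. Point: its centre, 13 mm above its foot; z is its upright axis.
- loupe_center (a point): black eye loupe, a round cup 40 mm in diameter at its wide rim (which is up) and 27 mm tall, narrower below, standing on the worktop. Point: its centre, 13.5 mm above its foot; z is its upright axis. Grip round the rim.
- amber_jar_center (a point): yellow jar with a yellow screw lid, 50 mm in diameter and 52 mm tall, standing among the stock in front of the light-blue solder station; belongs to neither kit and stays where it is. Point: its centre, 26 mm above its foot.
Things that resemble listed ones, but are neither listed nor needed, are in the scene too. Of the things like the part that bears amber_jar_center, leave any that is pink; of the rest the larger one is meant. There is more than one size of the part that bears loupe_center; the job needs the smaller.

How it is judged:
By the outcome, as a careful person would: the job done as asked, in the order asked, and still so for the second after the job is handed in, with the robot touching nothing.
It also fails if it takes over 128 s, if anything falls off the work surface, if the arm or the gripper's body presses on something with over 40 N, if the wrist force passes 120 N, or if a joint passes its speed limit or range.

## Working session

There is one attempt and no reset: what is moved stays moved. The work goes in short steps, each a Python script; the robot and the scene stay as the last script left them, time stands still between calls to the robot, and variables do not carry over. Pictures are saved under pics/ and viewed, and the job is handed in when it is done.

```bash
mkdir -p pics; ls; python3 - <<'E'
from plant import bot
import cv2
for n in("scene","top"):
    im=bot.camera(n); cv2.imwrite(f"pics/{n}0.png",cv2.resize(im[:,:,::-1],(800,600),interpolation=cv2.INTER_CUBIC)); cv2.imwrite(f"pics/{n}0raw.png",im[:,:,::-1])
    c=bot.get_calibration(n); print(n,{k:(v if k!='view' else [[round(float(x),3) for x in r] for r in v]) for k,v in c.items()})
print(bot.read_state())
E
```

```text
pics
scene {'fx': 424.2939715597705, 'fy': 424.2939715597705, 'cx': 264.8692153709397, 'cy': 196.11272991248788, 'view': [[-0.612, -0.791, -0.007, 385.161], [0.314, -0.251, 0.916, -221.465], [-0.726, 0.558, 0.402, -746.447], [0.0, 0.0, 0.0, 1.0]]}
top {'fx': 427.0875834717145, 'fy': 427.0875834717145, 'cx': 260.20542919259907, 'cy': 200.71361021929835, 'view': [[-0.008, -1.0, -0.002, 40.731], [0.987, -0.009, 0.158, -562.552], [-0.158, -0.0, 0.987, -1467.985], [0.0, 0.0, 0.0, 1.0]]}
{'t': 0.1, 'joint_pos': array([-9.45884604e-01,  3.59318476e-01,  1.11718598e-02, -2.95056693e-04,
       -1.22410647e+00, -2.88102361e-01]), 'qvel': array([ 0.00019992, -0.00260085,  0.00225343,  0.00078904,  0.000761  ,
        0.00071769]), 'tau': array([-1.60758365e-03, -5.84164596e+01,  2.93748593e+01,  7.01554388e+00,
        1.01484740e-02, -6.37810581e-05]), 'tcp_pos': array([ 222.90451991, -636.67964354,  225.7260364 ]), 'eef_rot': array([-1.67560247e-01,  9.85861559e-01,  7.14938294e-04, -1.96570975e-04]), 'contact_force': array([-0.18793574, -0.4188365 , -1.16344439]), 'moment': array([ 0.00191878,  0.01394279, -0.0063836 ]), 'width': 87.46968533960862}
```

View pics/top0.png

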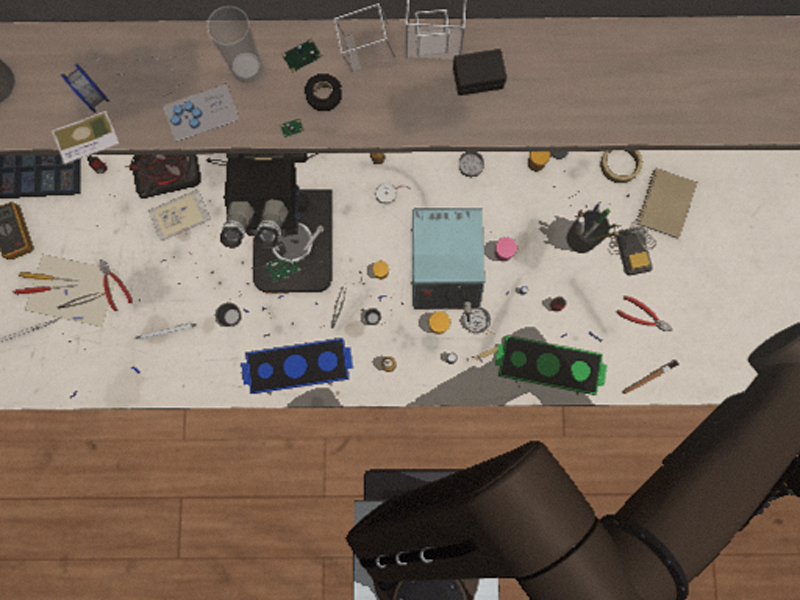

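View pics/scene0.png

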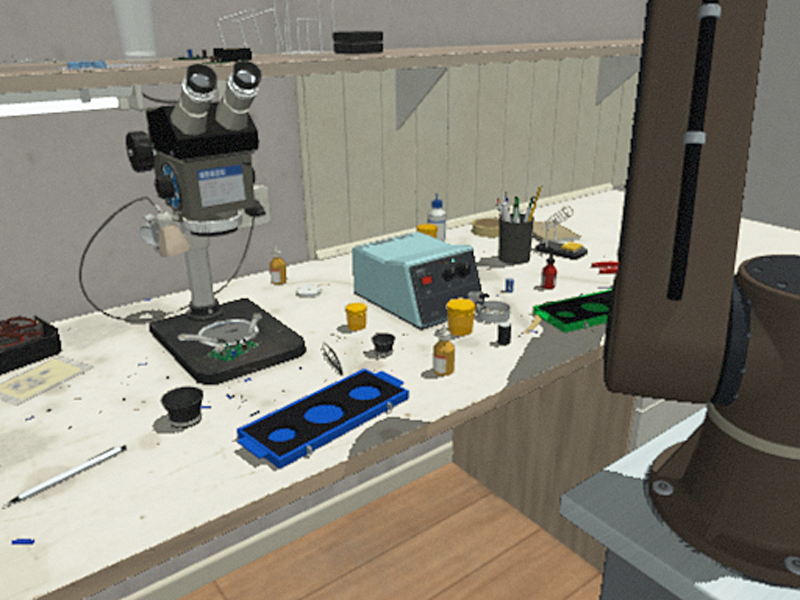

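```bash
python3 - <<'E'
import cv2
t=cv2.imread("pics/top0raw.png"); s=cv2.imread("pics/scene0raw.png")
def crop(im,x,y,w,h,f,n):
    c=cv2.resize(im[y:y+h,x:x+w],None,fx=f,fy=f,interpolation=cv2.INTER_NEAREST)
    for i in range(0,w,10): cv2.putText(c,str(x+i),(i*f,8),0,.3,(255,0,255),1); c[::2,i*f]=(255,0,255) if i%20==0 else c[::2,i*f]
    for j in range(0,h,10): cv2.putText(c,str(y+j),(0,j*f+8),0,.3,(255,0,255),1); c[j*f,::4]=(255,0,255) if j%20==0 else c[j*f,::4]
    cv2.imwrite(f"pics/{n}.png",c)
crop(t,140,165,130,95,6,"t1"); crop(t,265,165,130,95,6,"t2")
crop(s,210,170,130,80,6,"s1"); crop(s,300,155,130,80,6,"s2")
E
```

```text
(no output)
```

View pics/t1.png

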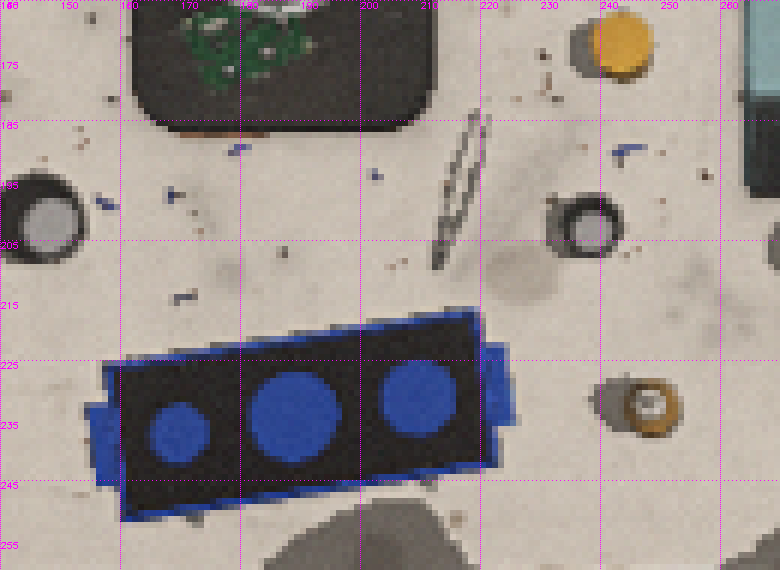

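View pics/t2.png

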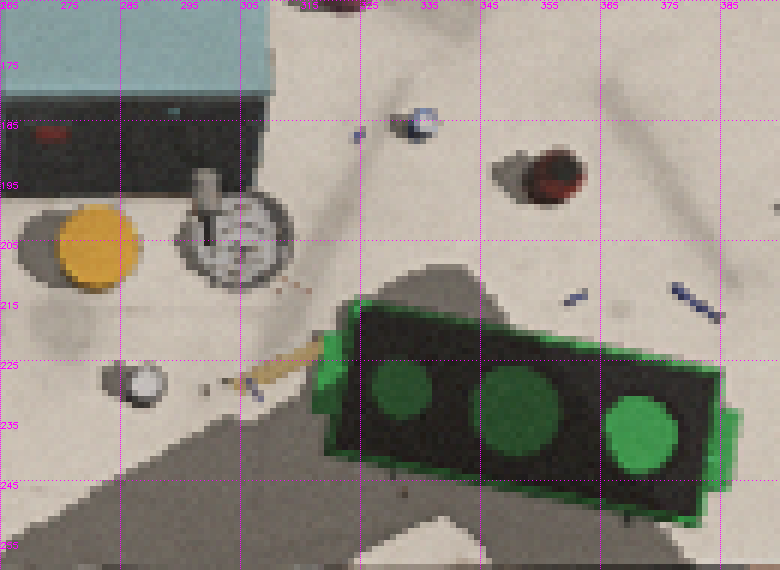

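View pics/s1.png

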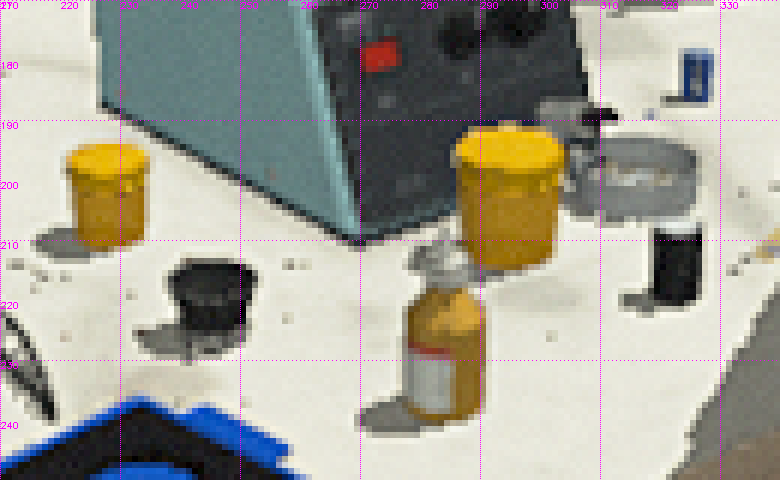

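View pics/s2.png

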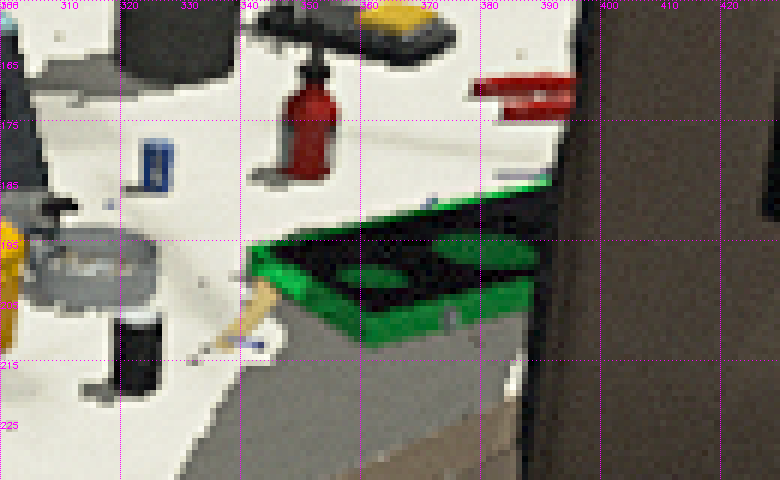

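```bash
cat > h.py <<'E'
from plant import bot
import numpy as np, cv2
from scipy.spatial.transform import Rotation as R
C={n:bot.get_calibration(n) for n in("top","scene")}
def proj(n,p):
    c=C[n];V=np.array(c["view"]); q=V[:3,:3]@np.array(p,float)+V[:3,3]
    return np.array([c["cx"]+c["fx"]*q[0]/-q[2], c["cy"]+c["fy"]*-q[1]/-q[2]])
def ray(n,u,z):
    c=C[n];V=np.array(c["view"]);Rm=V[:3,:3];o=-Rm.T@V[:3,3]
    d=Rm.T@np.array([(u[0]-c["cx"])/c["fx"],-(u[1]-c["cy"])/c["fy"],-1])
    return (o+d*(z-o[2])/d[2])
E
python3 - <<'E'
from h import *
P={"fluxbody":(653,408,40,0),"fluxtip":(650,403,82,0),"loupe":(593,226,27,0),"bT_cap":(180,433,7,0),"bT_l":(295,416,7,0),"bT_b":(419,398,7,0),"jar":(97,247,52,1),
"cap1":(147,384,34,1),"cap2":(424,121,26,1),"redtip":(563,163,74,1),"redbody":(555,180,36,1),"gT_cap":(402,389,7,1),"gT_l":(515,411,7,1),"gT_b":(641,434,7,1)}
s=cv2.imread("pics/scene0raw.png"); s=cv2.resize(s[140:270,130:430],None,fx=2.6,fy=2.6,interpolation=cv2.INTER_CUBIC)
for k,(x,y,z,w) in P.items():
    u=((140,265)[w]+x/6-.5,165+y/6-.5); p=ray("top",u,z); print(k,p.round(1),np.hypot(*p[:2]).round(0))
    for zz in (z,0):
        q=proj("scene",(p[0],p[1],zz)); q=((q+.5)-(130,140))*2.6; cv2.circle(s,tuple(int(a) for a in q),2,(255,0,255),-1)
cv2.imwrite("pics/ov.png",s)
E
```

```text
fluxbody [451.   78.6  40. ] 458.0
fluxtip [450.3  79.   82. ] 457.0
loupe [561.1 114.3  27. ] 573.0
bT_cap [441.2 362.1   7. ] 571.0
bT_l [450.8 293.6   7. ] 538.0
bT_b [461.  219.6   7. ] 511.0
jar [543.4 -35.9  52. ] 545.0
cap1 [464.4 -64.9  34. ] 469.0
cap2 [ 622.1 -234.9   26. ] 665.0
redtip [ 587.1 -306.1   74. ] 662.0
redbody [ 583.7 -309.8   36. ] 661.0
gT_cap [ 462.6 -219.3    7. ] 512.0
gT_l [ 448.8 -286.3    7. ] 532.0
gT_b [ 434.5 -360.9    7. ] 565.0
```

View pics/ov.png

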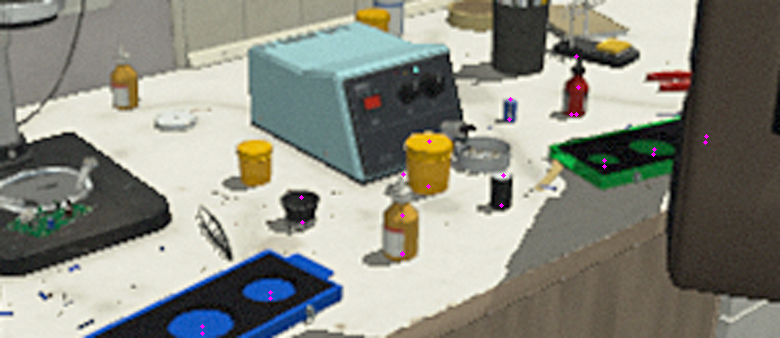

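Choices (top raw px), made on the crops above:

| Part | Chosen | Could be mistaken for |
|---|---|---|
| flux bottle | (248,232) | amber bottle at the back (241,100) |
| loupe | small one (238,202) | large one (146,202) |
| large black capacitor | (289,228) | nothing similar |
| small blue capacitor | (335,185) | nothing similar |
| red oil bottle | (358,193) | reddish item at the back (63,105) |
| jar, stays put | large yellow (281,206) | small yellow (243,172), pink (324,158) |

Re-projecting these points into the scene view agrees, and the pocket spacings come out at 69.2/74.7 mm and 68.4/76 mm against a nominal 69/75 mm.

```bash
cat >> h.py <<'E'
def quat(a, seed=None):
    # tool down, jaw axis at angle a in world xy; choose the half turn with the smaller wrist angle
    out=[]
    y=np.array([np.cos(a),np.sin(a),0]); z=np.array([0,0,-1.])
    return [R.from_matrix(np.c_[s*np.cross(y,z),s*y,z]).as_quat() for s in(1,-1)]
def best(p,a):
    c=[]
    for q in quat(a):
        j=bot.solve_ik(list(p),list(q))
        if j is not None: c.append((abs(j[5]),j,q))
    assert c,("noik",p)
    return min(c,key=lambda t:t[0])
def tcp():
    s=bot.read_state(); return s["tcp_pos"].round(1),round(s["width"],1),s["contact_force"].round(1),round(s["t"],1)
def pick(x,y,h,a,open_,force,zt=200):
    _,j,q=best((x,y,zt),a); print("j",np.round(j,2))
    bot.move_ptp([x,y,zt],list(q)); bot.move_gripper(open_)
    bot.line_to([x,y,h+40],200); bot.line_to([x,y,h],60); print("at",tcp())
    bot.move_gripper(0,force); print("grip",tcp())
    bot.line_to([x,y,zt],150); print("up",tcp())
def place(x,y,h,a,open_,zt=200):
    _,j,q=best((x,y,zt),a); print("j",np.round(j,2))
    bot.move_ptp([x,y,zt],list(q)); print("over",tcp())
    bot.line_to([x,y,h+25],150); bot.line_to([x,y,h],40); print("down",tcp())
def release(open_,zt=200):
    bot.move_gripper(open_); s=bot.read_state()["tcp_pos"]; print("open",tcp())
    bot.line_to([s[0],s[1],s[2]+30],80); bot.line_to([s[0],s[1],zt],250)
def shot(n,box,name,f=4):
    im=bot.camera(n)[:,:,::-1]; x,y,w,h=box
    cv2.imwrite(f"pics/{name}.png",cv2.resize(im[y:y+h,x:x+w],None,fx=f,fy=f,interpolation=cv2.INTER_CUBIC))
E
python3 - <<'E'
from h import *
for n,u,z in(("eyeL",(148,152),320),("eyeR",(172,152),320),("station fl",(264,197),0),("station fr",(310,197),0)): print(n,ray("top",u,z).round(0))
pick(450.7,78.8,20,0.0,62,20)
shot("scene",(180,100,190,150),"f1")
shot("top",(140,130,190,150),"f1t")
E
```

```text
eyeL [667. 365. 320.]
eyeR [666. 294. 320.]
station fl [584.  22.   0.]
station fr [ 582. -146.    0.]
j [ 0.61  0.01 -0.49  0.   -1.07 -0.61]
at (array([450.9,  78.9,  20.1]), 62.0, array([-0.2,  0.4,  0.1]), 5.1)
grip (array([450.9,  78.9,  20.2]), 31.9, array([-0. ,  0.3,  2.2]), 5.7)
up (array([450.2,  78.6, 199.1]), 32.2, array([-0.2, -0.7, -0.5]), 7.0)
```

View pics/f1.png

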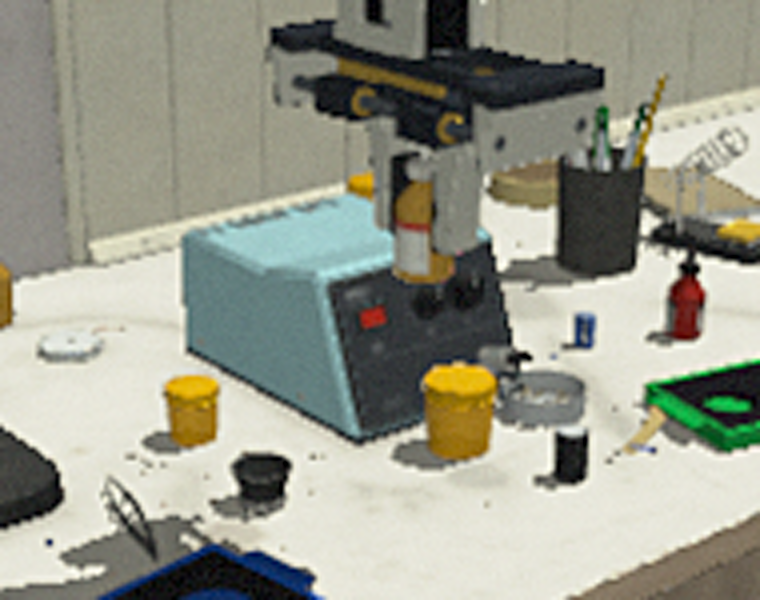

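View pics/f1t.png

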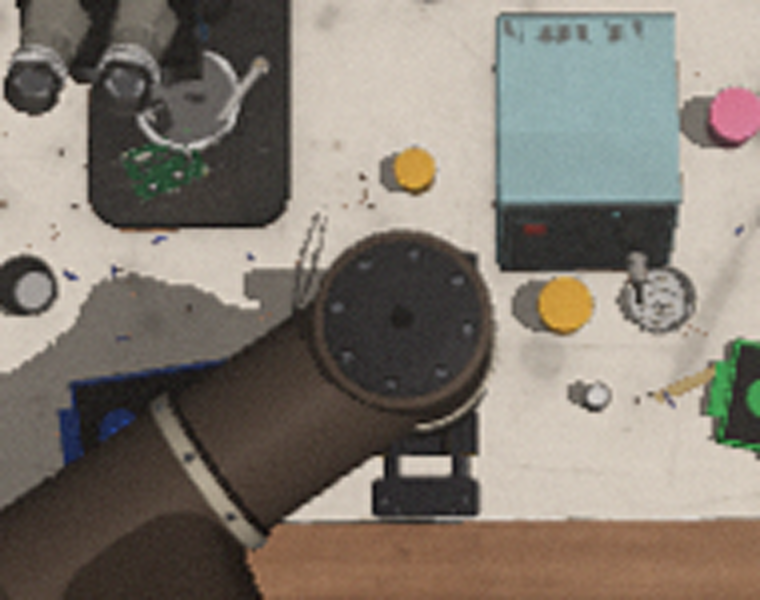

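The flux bottle hangs upright in the jaws at crop (425,230). The body's long side lies along the jaws, as I had assumed. Next I'll place it.

```bash
python3 - <<'E'
from h import *
place(461,219.6,26.5,0.138,0)
release(48)
shot("scene",(130,140,150,115),"f2",5)
E
```

```text
j [ 0.83  0.11 -0.38  0.   -1.08 -0.69]
over (array([460.6, 220.3, 199.2]), 32.5, array([-0.1, -0.5, -0.8]), 7.8)
down (array([460.8, 219.3,  26.2]), 32.5, array([-1. ,  0.2,  0. ]), 9.7)
open (array([461. , 219.6,  26.5]), 47.8, array([ 0.3,  0.1, -0.8]), 10.2)
```

View pics/f2.png

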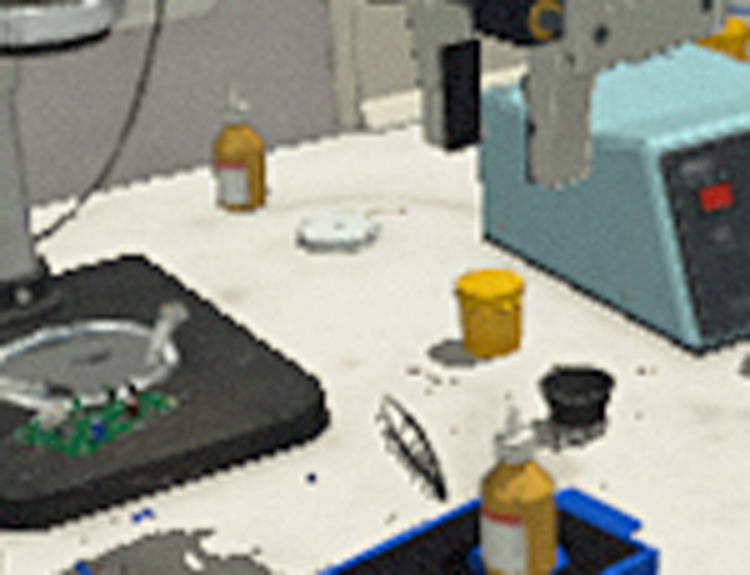

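The flux bottle stands in the blue right-hand pocket (crop (518,530)). Capacitor 1 is next.

```bash
python3 - <<'E'
from h import *
pick(464.4,-64.9,12.5,1.57,46,15)
shot("scene",(210,80,150,115),"c1",5)
E
```

```text
j [ 0.28  0.03 -0.46  0.   -1.07  1.29]
at (array([464.5, -64.9,  12.5]), 46.2, array([-0. , -0.2, -0. ]), 15.2)
grip (array([464.5, -64.9,  12.7]), 21.2, array([-0.8,  0.1,  2.9]), 15.8)
up (array([463.8, -64.9, 199.2]), 21.3, array([ 0.4,  0.1, -1.4]), 17.2)
```

View pics/c1.png

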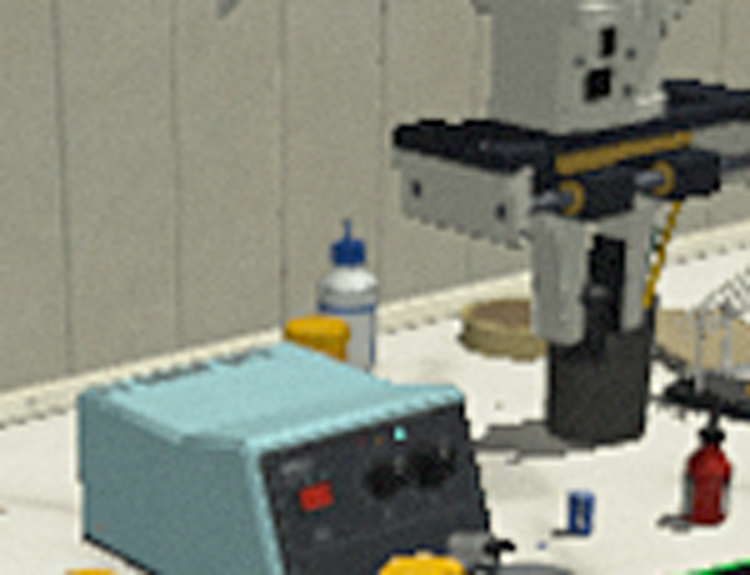

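The jaws hold 21.3 mm, so capacitor 1 is in the grip.

```bash
python3 - <<'E'
from h import *
place(441.2,362.1,19,0.138,0)
release(36)
pick(561.1,114.3,12.5,0.0,66,12)
shot("scene",(90,130,200,150),"c2",4)
E
```

```text
j [ 1.03  0.21 -0.26  0.   -1.1  -0.89]
over (array([441.4, 361.6, 199.9]), 21.0, array([ 0.5, -0.8,  0.7]), 19.1)
down (array([441.1, 362. ,  18.7]), 21.2, array([-1. ,  0.7, -0.2]), 21.1)
open (array([441.2, 362.1,  19. ]), 36.2, array([ 1. ,  0.1, -0.7]), 21.6)
j [ 0.54  0.21 -0.26  0.   -1.1  -0.54]
at (array([561.2, 114.3,  12.5]), 65.7, array([ 1. , -0.7,  0.2]), 26.4)
grip (array([561.3, 114.4,  12.7]), 37.5, array([ 0.3, -0.4,  2.5]), 27.0)
up (array([560.6, 114.1, 199. ]), 37.3, array([-0.8,  0.3, -1.2]), 28.4)
```

View pics/c2.png

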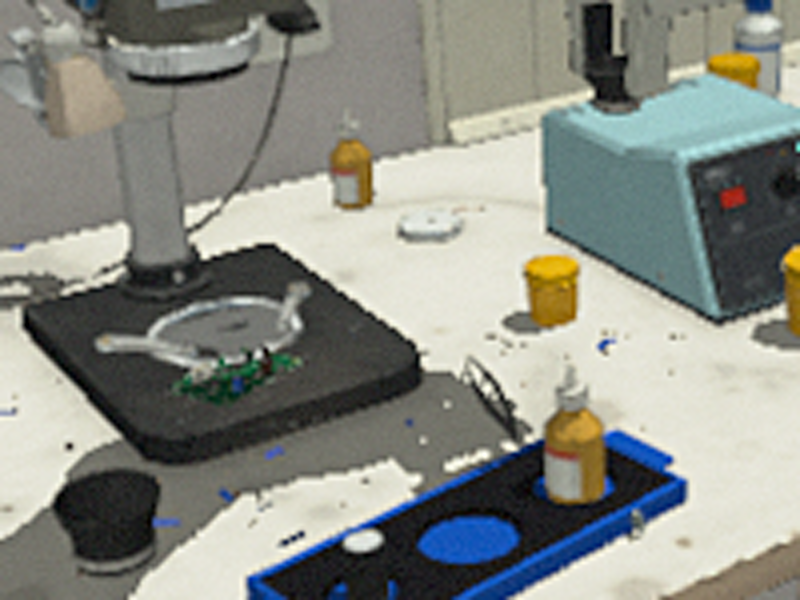

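```bash
python3 - <<'E'
from h import *
shot("scene",(220,90,75,75),"l1",8)
shot("top",(205,160,75,75),"l1t",8)
E
```

```text
(no output)
```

View pics/l1.png

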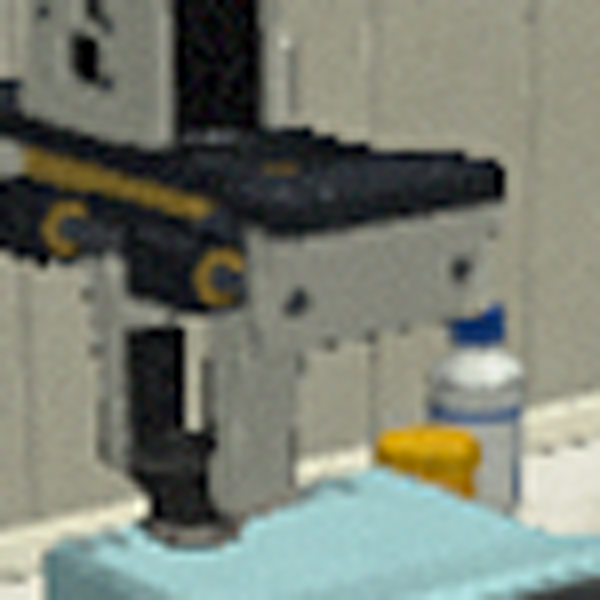

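The loupe is held level by its rim. Now I'll place it.

```bash
python3 - <<'E'
from h import *
place(450.8,293.6,19,0.138,0)
shot("scene",(140,190,110,60),"l2a",7)
release(52)
# then head toward red bottle
pick(586,-307.5,14,0.0,58,20)
shot("scene",(140,170,110,70),"l2",7)
shot("scene",(290,60,120,110),"r1",5)
E
```

```text
j [ 0.94  0.15 -0.33  0.   -1.09 -0.8 ]
over (array([450.7, 293.7, 199.9]), 37.4, array([-0.3,  0.2, -0.8]), 29.4)
down (array([450.6, 293.5,  18.7]), 37.5, array([-0.1, -1. , -0.1]), 31.3)
open (array([450.8, 293.6,  19. ]), 52.1, array([-0.7, -0.5,  0.4]), 31.9)
j [-0.19  0.35 -0.06  0.   -1.16  0.19]
at (array([ 586.2, -307.6,   14.1]), 57.8, array([-0. ,  0.5,  0.8]), 37.5)
grip (array([ 586.3, -307.5,   14.3]), 29.3, array([-0.4, -0.5,  1.3]), 38.1)
up (array([ 585.5, -307.3,  198.8]), 28.5, array([-0.2, -0.4, -0.5]), 39.5)
```

View pics/l2.png

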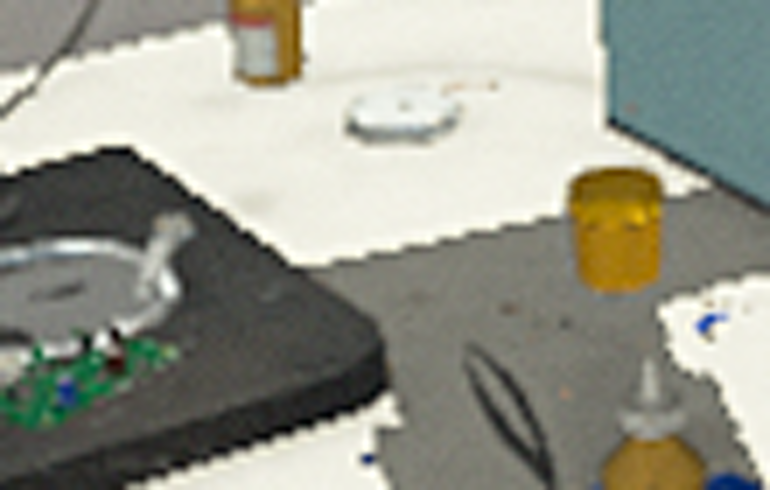

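View pics/r1.png

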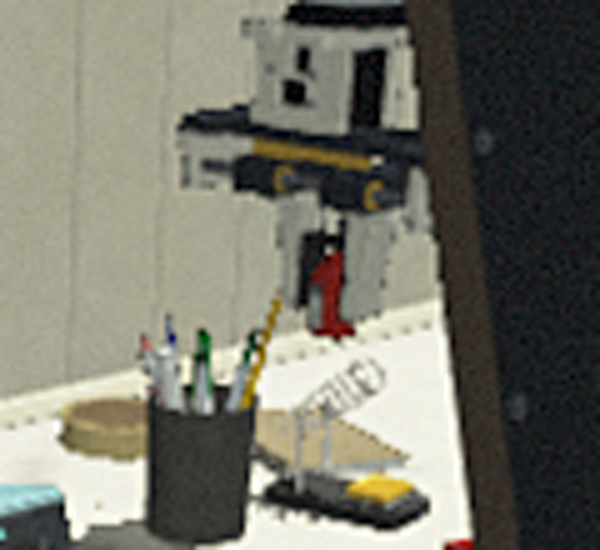

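The red bottle is upright in the grip. I'll place it in the green right-hand pocket, then pick capacitor 2.

```bash
python3 - <<'E'
from h import *
place(434.5,-360.9,20.7,-0.196,0)
release(45)
pick(622.1,-234.9,11,0.0,42,12)
shot("top",(120,150,150,110),"t5",5)
shot("top",(260,150,150,110),"t6",5)
E
```

```text
j [-0.35  0.2  -0.27  0.   -1.1   0.15]
over (array([ 434.1, -361.3,  200.3]), 29.3, array([ 1.1,  0.4, -0.4]), 40.2)
down (array([ 434.4, -360.9,   20.4]), 29.2, array([-0.4, -0.6, -0.6]), 42.2)
open (array([ 434.5, -360.9,   20.7]), 44.9, array([-0.3, -0.2, -0.1]), 42.7)
j [-0.07  0.36 -0.05  0.   -1.16  0.07]
at (array([ 622.3, -235. ,   11.1]), 41.9, array([1.2, 0.1, 0.4]), 46.9)
grip (array([ 622.2, -235. ,   11.2]), 15.3, array([ 0.5, -0.1,  1.2]), 47.5)
up (array([ 621.6, -234.8,  198.9]), 15.1, array([-0.4, -0.1,  0.5]), 48.9)
```

View pics/t5.png

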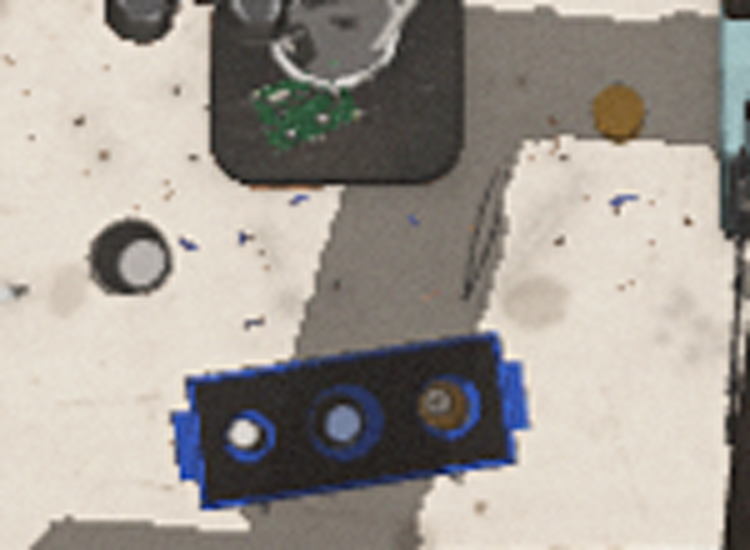

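View pics/t6.png

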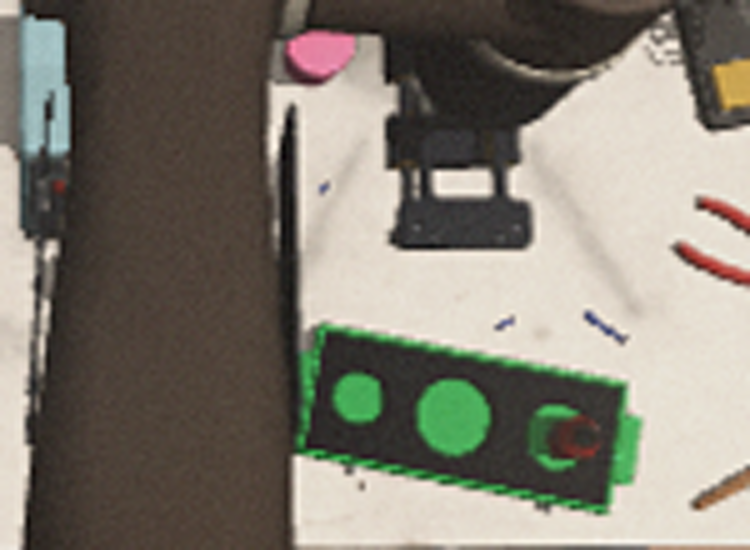

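The blue kit is fully populated: capacitor at (245,433), loupe at (342,423), flux bottle at (442,402). The red bottle is in the green right pocket at (575,437), and the offset fits parallax. Capacitor 2 goes in now.

```bash
python3 - <<'E'
from h import *
place(462.6,-219.3,17.5,-0.196,0)
release(30)
bot.move_joints([-0.946,0.359,0.012,0,-1.224,-0.288])
print(tcp())
P={"flux":(461,219.6,88),"fluxf":(461,219.6,46),"cap1":(441.2,362.1,40),"loupe":(450.8,293.6,33),"red":(434.5,-360.9,80),"redb":(434.5,-360.9,42),"cap2":(462.6,-219.3,32),"jar":(543.4,-35.9,52)}
for n,boxes in(("top",((140,165,130,95),(265,165,130,95))),("scene",((140,190,130,95),(260,130,130,95)))):
    im=bot.camera(n)[:,:,::-1]
    for i,(x,y,w,h) in enumerate(boxes):
        f=6;c=cv2.resize(im[y:y+h,x:x+w],None,fx=f,fy=f,interpolation=cv2.INTER_NEAREST)
        for p in P.values():
            q=(proj(n,p)+.5-(x,y))*f; cv2.drawMarker(c,(int(q[0]),int(q[1])),(255,0,255),cv2.MARKER_CROSS,9,1)
        cv2.imwrite(f"pics/z{n}{i}.png",c)
E
```

```text
j [-0.06  0.11 -0.38  0.   -1.08 -0.14]
over (array([ 462.4, -219.4,  200.5]), 14.8, array([0.9, 0.7, 0.4]), 49.7)
down (array([ 462.5, -219.3,   17.2]), 15.1, array([-0.3,  0.6,  0.7]), 51.7)
open (array([ 462.6, -219.3,   17.5]), 29.8, array([-0.6, -0.4,  0.5]), 52.2)
(array([ 224. , -636.6,  226.4]), 29.9, array([ 0. ,  0.5, -0.1]), 55.2)
```

View pics/ztop0.png

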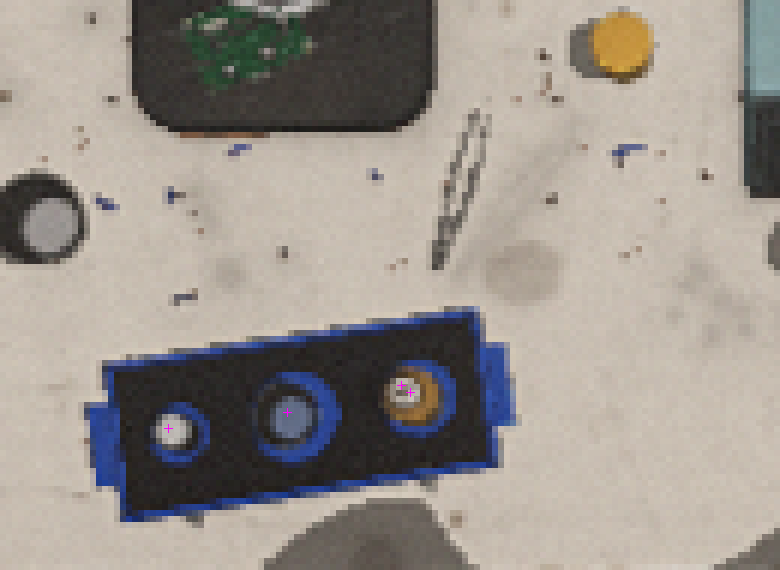

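View pics/ztop1.png

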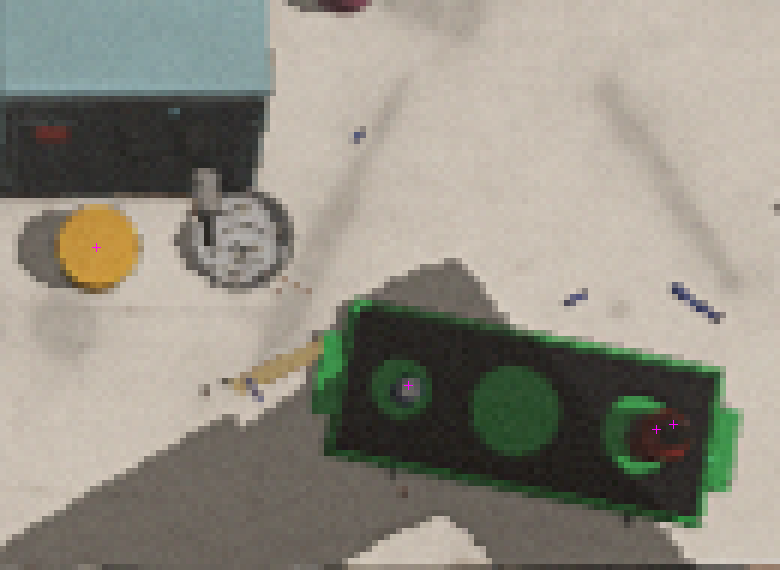

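View pics/zscene0.png

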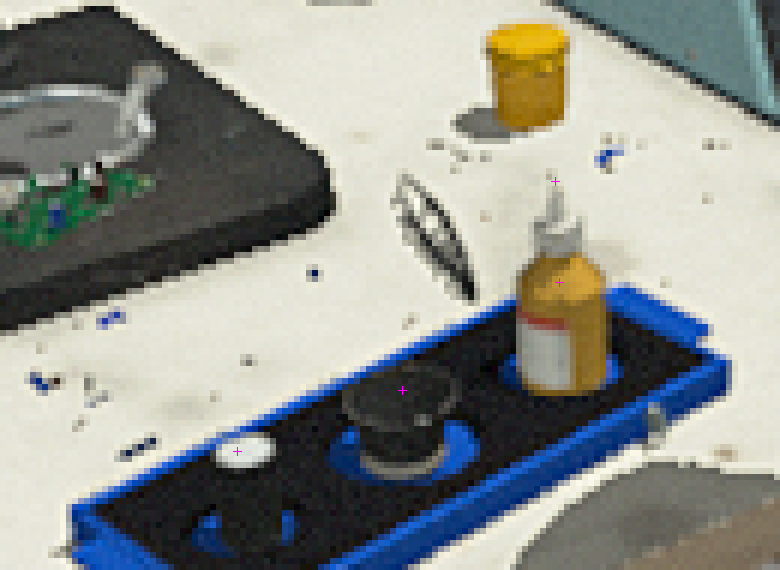

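View pics/zscene1.png

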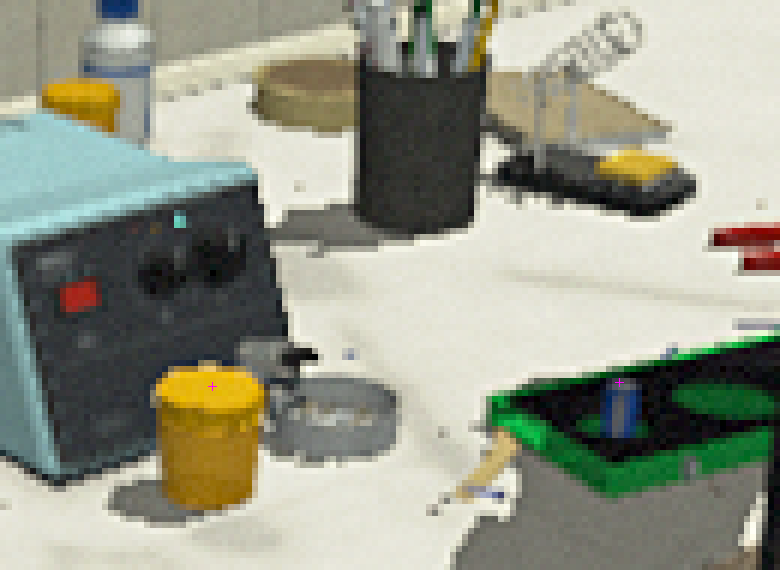

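Everything looks seated, but the red bottle sits about 1 px off prediction and the arm hides it from the scene camera. I'll move the arm aside and check.

```bash
python3 - <<'E'
from h import *
bot.move_joints([0.54,0.1,-0.45,0,-1.1,-0.54]); print(tcp())
im=bot.camera("scene")[:,:,::-1]; x,y,w,h=300,130,130,95
c=cv2.resize(im[y:y+h,x:x+w],None,fx=6,fy=6,interpolation=cv2.INTER_NEAREST)
for p in ((434.5,-360.9,80),(434.5,-360.9,42),(434.5,-360.9,6),(462.6,-219.3,32)):
    q=(proj("scene",p)+.5-(x,y))*6; cv2.drawMarker(c,(int(q[0]),int(q[1])),(255,0,255),0,9,1)
cv2.imwrite("pics/q1.png",c)
im=bot.camera("top")[:,:,::-1]; x,y,w,h=350,215,50,45
c=cv2.resize(im[y:y+h,x:x+w],None,fx=12,fy=12,interpolation=cv2.INTER_CUBIC)
c=cv2.convertScaleAbs(c,alpha=1.6,beta=10)
for p in ((434.5,-360.9,80),(434.5,-360.9,42),(434.5,-360.9,6)):
    q=(proj("top",p)+.5-(x,y))*12; cv2.drawMarker(c,(int(q[0]),int(q[1])),(255,0,255),0,9,1)
cv2.imwrite("pics/q2.png",c)
E
```

```text
(array([463.6,  53.8, 178.2]), 30.1, array([-0.5, -0.2,  0.8]), 57.9)
```

View pics/q1.png

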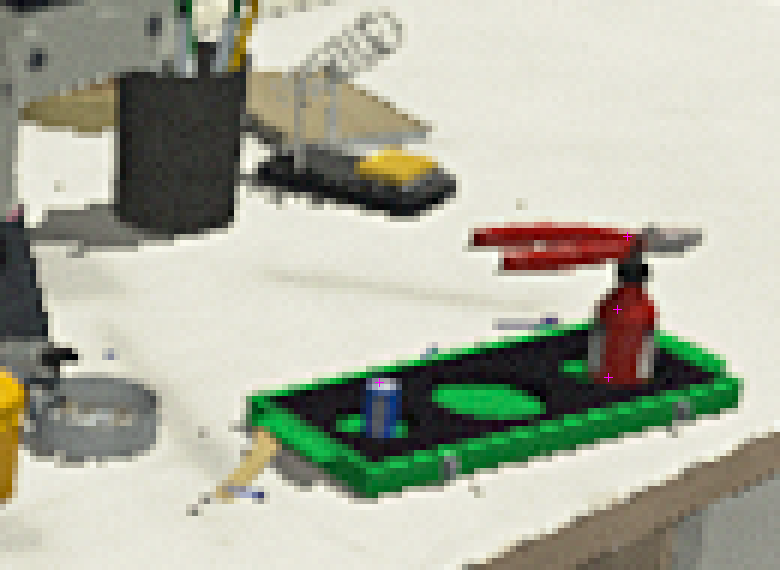

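View pics/q2.png

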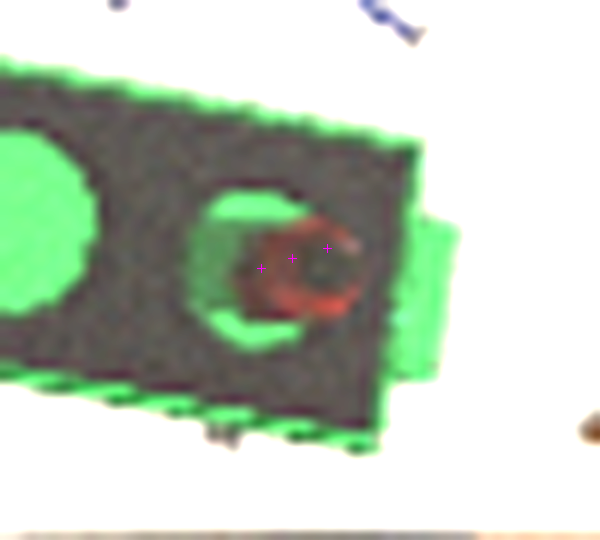

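The red bottle is upright but about 4–5 mm off the pocket centre. I'll check by outline projection whether it is down (foot z=6) or perched (z=14).

```bash
python3 - <<'E'
from h import *
im=bot.camera("scene")[:,:,::-1]; x,y,w,h=370,160,70,45
base=cv2.resize(im[y:y+h,x:x+w],None,fx=8,fy=8,interpolation=cv2.INTER_CUBIC)
th=np.linspace(0,2*np.pi,60)
out=[]
u=(350+312/12-.5,215+268/12-.5)
for zf in(6,14):
    p=ray("top",u,zf+36); print(zf,p.round(1)); c=base.copy()
    def circ(cx,cy,r,z,col):
        pts=np.array([(proj("scene",(cx+r*np.cos(t),cy+r*np.sin(t),z))+.5-(x,y))*8 for t in th]).astype(np.int32); cv2.polylines(c,[pts],True,col,1)
    circ(p[0],p[1],15,zf,(255,0,255)); circ(p[0],p[1],15,zf+36,(255,0,255)); circ(p[0],p[1],5,zf+74,(255,0,255))
    circ(434.5,-360.9,24,14,(255,255,0)); out.append(c)
cv2.imwrite("pics/q3.png",np.vstack(out)[:,:800])
E
```

```text
6 [ 431.8 -366.5   42. ]
14 [ 431.2 -364.3   50. ]
```

```bash
python3 -c "
import cv2;a=cv2.imread('pics/q3.png');print(a.shape);cv2.imwrite('pics/q4.png',cv2.hconcat([a[:360,150:540],a[360:,150:540]]))"
```

```text
(720, 560, 3)
```

View pics/q4.png

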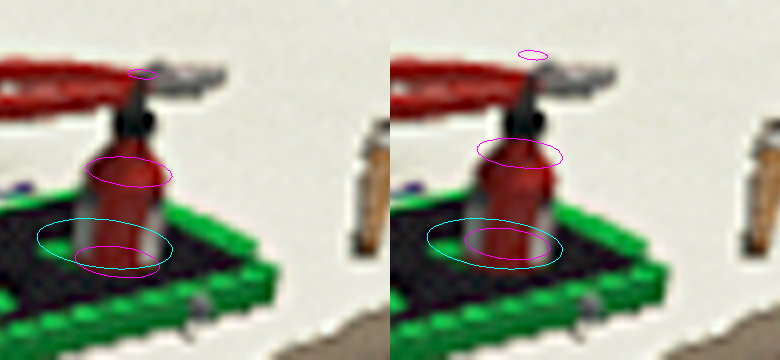

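The z=6 outline fits the tip, shoulder and foot, while the perched one misses by about 20 px. So the red bottle is fully down, and I'm handing in.

```bash
python3 - <<'E'
from h import *
print(tcp()); bot.close_job()
E
```

```text
(array([463.6,  53.7, 178.2]), 30.2, array([0.8, 0.1, 0.4]), 58.1)
the job is handed in; nothing more can be done
```

Both kits are made up, and I handed the job in at 58 s of the 128 s allowed.

- **Blue tray:** the amber flux bottle is in the right pocket, the smaller black loupe in the middle and the large black capacitor at the left.
- **Green tray:** the red oil bottle is in the right pocket and the small blue capacitor at the left. The loupe pocket is empty.
- **Yellow jar:** I didn't touch it, and it matches its original position in both camera views.

**Last checks:** the final pictures show all five parts upright, with their tops at the heights expected for parts resting on the pocket floors. The arm was clear of everything at hand-in. The sampled wrist forces stayed at about 3 N or less; I did not record them continuously.

**What disagreed:**
- **Red bottle:** it stands about 4–6 mm off its pocket centre, towards the right and front. The pocket leaves 9 mm of play, and outlines projected into the scene view match a fully seated bottle, not one perched on the insert.
- **Loupe:** the jaws closed to 37.5 mm on its 40 mm rim, but it hung level and is seated.

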